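# Tip the drained tube rack onto its feet and park it in the dock

## Robot

A 6-joint arm with a two-finger parallel gripper is mounted at the origin on the work surface. World frame = base frame: x ahead of the robot, y to its left, z up, the work surface at z = 0. Lengths are in m, angles in rad, forces in N, time in s.
With the tool pointing down it reaches from about 0.35 to 0.725 m from the base axis. Payload 6 kg.
Tool frame: the origin (TCP) lies midway between the tips of the shut fingers; the grasp point (between the pads) lies 19 mm behind it (grip_point_offset is the distance from the TCP to the grasp point, in m); z points along the fingers, y is the direction in which the jaws open and shut (so a half turn about z gives the same grasp; the last joint's range is limited). The gripper opens to 85 mm and grips with 20 to 120 N. Pads are 22 mm wide; open, the fingers measure 114 mm over their backs; the gripper's body (76 mm by 85 mm) begins 54 mm behind the grasp point. The pads swing forward as they close: fully open they stand 13 mm farther back than shut.
Start: joints at [-0.821, 0.04, 0.085, 0, -1.615, -0.334], TCP at [0.242, -0.549, 0.231] pointing down, gripper open.
Joint ranges: [-2.56, 2.56], [-1.29, 2.01], [-1.08, 1.49], [-3.29, 1.98], [-2.81, -0.18], [-2.99, 2.99]. Speed limits (rad/s): [2.57, 2.57, 3.01, 3.14, 3.14, 3.14].

## Interface

Orientations are given as a unit quaternion [w, x, y, z].
In Python, from station import state, capture, camera_model, finish_job, look_for, outline_of, pinpoint, grip_point_offset gives the robot as it stands.
- The arm moves only by the shell command python3 -m crank 'ROWS' [FORCE]. ROWS is text: rows parted by semicolons, each of 5 numbers parted by spaces: the shift along the world's x, y, z in mm, then the turn about the world's z in degrees, then the opening, from 0 (shut) to 1 (fully open). A call has 1 to 20 rows; each row shifts and turns the commanded pose from where the row before left it; what a row does not reach is not made up. A row lasts 1/12 s, in which the tool goes at most 41.7 mm and 7.16 degrees, less where a joint would pass 70% of its speed; a pose out of reach is approached as far as the arm can. A call with a gripper value outside its range is refused whole. The fingers move at their own pace and stop on an object; FORCE is the grip in N (left out, the last holds). Time passes only in rows, so rows that do not move let the fingers close. It gives the time, the measured TCP pose, the force and the opening at its end, in the units of the state.
- state(): the state, without advancing time (a new reading comes with each control period).
- capture(name): name is "scene" or "top"; returns (picture, depth): 400x640x3 uint8, blue, green, red; 400x640 float32, m along the optical axis (not along the pixel's ray), 0 where there is no reading.
- camera_model(name): a dict with "mtx" (3x3 intrinsics, pixels), "R" (3x3) and "t" (3): a world point X has camera coordinates R X + t. Camera axes: x right, y down, z forward; pixel columns grow to the right and rows downward; lengths in m; the calibration is good to about 2 mm. A picture is of the moment at which its call begins. camera_model takes no time and is no camera call.
- finish_job(): hands the job in, once; it reports no verdict.
Trained networks look in the newest picture that a camera, given by its name, has taken for a name from the list of things; names that differ only in an ending like _2 or _b are one class to them, and where a whole thing is asked for, a point or a joint stands for the part that bears it (a point fixed in the world has none). Each returns a list of dicts, best first, with "p" (0 to 1); they miss things now and then, are a little off and sometimes report something else, mostly with a low value. They report only what shows in the picture. A call takes as long as a camera call. They do not tell look-alikes from the thing itself.
- look_for(camera, target): "box" ([left, top, width, height] in pixels, round what is visible of it).
- outline_of(camera, target): "region" (400x640 bool, what is visible of it) and "box" ([left, top, width, height] in pixels, round what is visible of it).
- pinpoint(camera, target): "pixel" ([column, row] in pixels: a listed point, or the origin of a listed thing).
The state is a dict: "time": time; "q": joint angles; "dq": joint speeds; "joint_torque": joint torques, N m; "eef_pos": TCP position; "orientation": TCP orientation; "contact_force": force on the tool from outside, world axes, zero at the start; "torque": the same for the moment, N m; "grip_width": opening from 0.0 (shut) to 1.0 (fully open).
Only numpy, scipy, OpenCV 4.12 (cv2) and the standard library are available. Lean on these libraries where they do the work, as an engineer would, in place of code of your own. Each camera call takes 0.05 s, during which the arm holds its last target.

## Task

The empty tube rack was left standing on its end to drain. Push it over so that it comes down on its feet with the tube holes facing up, in front of the dock, then push it along the bench, without picking it up, into the low steel dock until it sits squarely against the dock's end stop. Leave everything else on the bench where it is.

Things in the scene. Friction and masses are not known exactly. Their poses are not given: they have to be found in the camera images.
- rack: Empty green sheet-metal tube rack, 65 x 80 x 150 mm, 0.26-0.47 kg, loose. Origin: its centre. z = its 150 mm long axis, x = from feet side to tube-hole side (65 mm), y across. At the start it stands on a flat 65 x 80 mm end plate, z up, feet side towards the dock, turned up to 0.1 rad off. On its feet: origin 32.5 mm above the bench, x up, z level towards the dock.
- rack_high (a point): Point on the rack's tube-hole side, 65 mm along its z and 32.5 mm along its x from its centre: the place to push to tip it (140 mm above the bench at the start). This side is a flat deck with fifteen 13 mm holes, plain near its ends. Pushed here the rack leans about its lower edge on the feet side and, past about 0.4 rad, falls over by itself onto its feet.
- rack_foot (a point): Centre of the outer face of the end plate the rack stands on at the start, 75 mm down its z from its centre. Once the rack lies on its feet this is the upright 80 wide x 65 mm high rear face, turned away from the dock, to push it along the bench.
- dock: Low dark-steel U-shaped dock fixed to the bench, open towards the rack. Origin on the bench, middle of the inner face of its end stop (124 mm wide, 40 high). x points from mouth to stop: the way the rack is pushed in; y across. Home: rack's long axis along this x, leading end plate on the stop, centre at x = -75 mm. At the start the rack's centre is at x = -270 to -305 mm, y within 20 mm.
- dock_mouth (a point): Middle of the dock's mouth, on the bench, 78 mm in front of the stop. The dock's two cheeks, 30 mm high and 104 mm apart inside, run from the stop to 50 mm in front of it, then flare to about 145 mm apart at the mouth. With the rack home its last 72 mm stick out of the mouth.
- beaker: Bystander, to be left alone: empty glass beaker, 64 mm across, 85 mm tall, loose; origin at the centre of its underside.
- bottle: Bystander, to be left alone: brown glass bottle with a cap, 68 mm across, 150 mm tall, loose; origin at the centre of its underside.
- jar: Bystander, to be left alone: white plastic jar, 60 mm across, 75 mm tall, loose; origin at the centre of its underside.
- tube: Bystander, to be left alone: capped plastic tube standing upright, 36 mm across the cap, 114 mm tall, loose; origin at the centre of its underside.
- timer: Bystander, to be left alone: flat bench timer, 65 x 75 mm, 22 mm high, loose; origin at the centre of its underside.
- dish: Bystander, to be left alone: closed clear petri dish, 94 mm across, 24 mm high, loose; origin at the centre of its underside.
- tipbox: Bystander, to be left alone: closed low pipette-tip box, 75 x 110 mm, 52 mm high, loose; origin at the centre of its underside.
Not all that is in view belongs to the job. Of the things that look like the dock, take the one that is farthest from the robot's base at the start.

How it is judged:
By the outcome, as a careful person would: the job done as asked, in the order asked, and still so for the second after the job is handed in, with the robot touching nothing.
It also fails if it takes over 48 s, if anything falls off the work surface, if the arm or the gripper's body presses on something with over 40 N, if the wrist force passes 120 N, or if a joint passes its speed limit or range.

## Working session

There is one attempt and no reset: what is moved stays moved. The work goes in short steps, Python scripts to look and compute and a shell command to move; the robot and the scene stay as the last step left them, time stands still between calls to the robot, and variables do not carry over. Pictures are saved under pics/ and viewed, and the job is handed in when it is done.

```bash
ls; mkdir -p pics; python3 - <<'E'
from station import *
import cv2
print(state(), grip_point_offset)
for n in ("scene","top"):
    p,d=capture(n); cv2.imwrite(f"pics/{n}0.png",p)
    m=camera_model(n); print(n,m, -m["R"].T@m["t"])
    import numpy as np; np.save(f"d_{n}0.npy",d)
E
```

```text
pics
{'time': 0.0, 'q': array([-8.21311733e-01,  4.08202870e-02,  8.37946638e-02, -4.64899041e-04,
       -1.61551411e+00, -3.33696786e-01]), 'dq': array([ 0.0012627 , -0.00021962,  0.00119769,  0.00030949,  0.00084894,
        0.00047027]), 'joint_torque': array([-7.76480397e-05, -3.68197703e+01,  3.47409904e+01,  6.93237618e+00,
       -5.41457499e-03, -3.63145887e-06]), 'eef_pos': array([ 0.24228147, -0.54853919,  0.23026494]), 'orientation': array([-2.50370878e-04, -2.06409498e-01,  9.78465281e-01,  8.66666589e-04]), 'contact_force': array([-0.45107427, -0.04463095, -0.25052761]), 'torque': array([0.00778135, 0.04114363, 0.00879306]), 'grip_width': 0.9984567439124563} 0.0187
scene {'mtx': array([[505.62406449,   0.        , 317.79805981],
       [  0.        , 505.62406449, 197.27317477],
       [  0.        ,   0.        ,   1.        ]]), 'R': array([[ 0.76451204,  0.64460622,  0.00204113],
       [ 0.54717382, -0.64727543, -0.53069325],
       [-0.340767  ,  0.40683823, -0.84756151]]), 't': array([-0.45287384, -0.17150283,  1.58366056])} [ 0.97972862 -0.46337794  1.25215871]
top {'mtx': array([[449.49841133,   0.        , 321.20749338],
       [  0.        , 449.49841133, 199.89254895],
       [  0.        ,   0.        ,   1.        ]]), 'R': array([[ 0.02024301, -0.99975602, -0.00883914],
       [-0.98645358, -0.01853262, -0.16299044],
       [ 0.16278686,  0.01201882, -0.98658805]]), 't': array([0.09484307, 0.55503709, 1.13402165])} [0.36099459 0.09147662 1.21011629]
```

View pics/scene0.png

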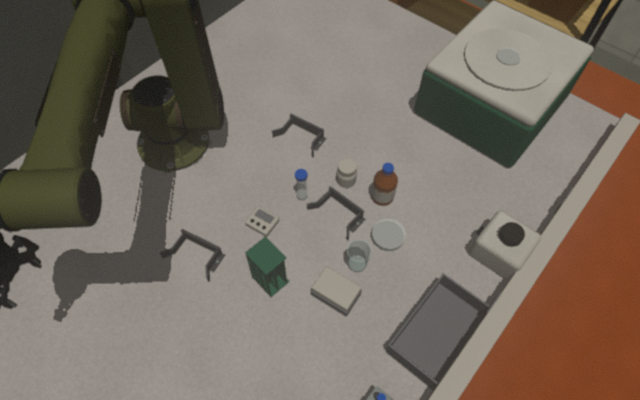

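View pics/top0.png

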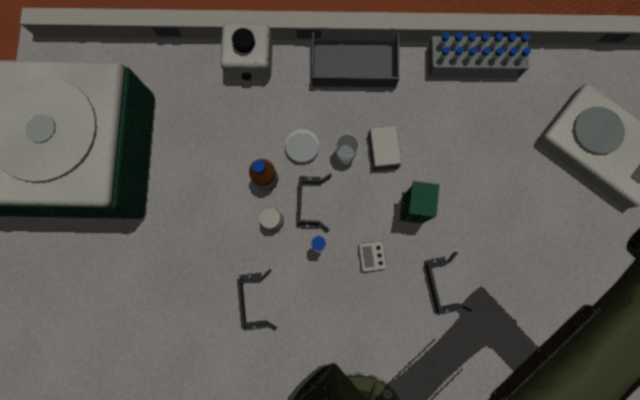

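Docks in the top view: A (310,203), B (255,302), C (437,287). All three are alike, so I'll measure each distance from the base.

```bash
cat > h.py <<'E'
import numpy as np, cv2
from station import *
def cloud(n,d):
    m=camera_model(n);K=m["mtx"];v,u=np.indices(d.shape)
    P=np.stack([(u-K[0,2])/K[0,0]*d,(v-K[1,2])/K[1,1]*d,d],-1)
    return (P-m["t"])@m["R"]
def ray(n,px,z):
    m=camera_model(n);K=m["mtx"];r=m["R"].T@np.array([(px[0]-K[0,2])/K[0,0],(px[1]-K[1,2])/K[1,1],1]);c=-m["R"].T@m["t"]
    return c+r*(z-c[2])/r[2]
def proj(n,X):
    m=camera_model(n);p=m["mtx"]@(m["R"]@np.asarray(X)+m["t"]);return p[:2]/p[2]
E
python3 - <<'E'
from h import *
np.set_printoptions(precision=4,suppress=True)
for n in ("scene","top"):
    d=np.load(f"d_{n}0.npy"); W=cloud(n,d)
    print(n,"bench z",np.median(W[...,2][200:300,280:340]))
    for t in ("rack","dock","rack_high","beaker","bottle","jar","tube","timer","dish","tipbox"):
        if t in("rack","dock","timer","tube","beaker","tipbox","dish"):
            for o in outline_of(n,t)[:4]:
                r=o["region"]&(d>0); P=W[r]; P=P[P[:,2]>0.008]
                if len(P)>10: print(t,round(o["p"],2),o["box"],np.percentile(P,2,0),np.percentile(P,98,0), np.hypot(*np.median(P[:,:2],0)))
    for t in ("rack","dock","rack_high","rack_foot","dock_mouth"):
        print(t,[(round(o["p"],2),np.round(o["pixel"],1),ray(n,o["pixel"],{"rack":.075,"rack_high":.14}.get(t,0))) for o in pinpoint(n,t)][:4])
p,_=capture("top"); cv2.imwrite("pics/crop0.png",cv2.resize(p[120:350,220:500],None,fx=2.5,fy=2.5,interpolation=3))
E
```

```text
scene bench z 0.0008111043081824153
rack 0.84 [245.6, 234.6, 40.7, 64.7] [ 0.5058 -0.1765  0.0126] [ 0.5848 -0.1108  0.1541] 0.5734013677020535
dock 0.94 [270.5, 117.0, 53.9, 37.4] [0.2261 0.2204 0.0084] [0.364  0.3157 0.0432] 0.413045331363758
dock 0.79 [304.4, 186.2, 57.6, 42.2] [0.4832 0.0888 0.0094] [0.6157 0.1661 0.0435] 0.5655141849521438
dock 0.68 [161.2, 227.8, 64.5, 47.9] [ 0.2804 -0.2791  0.0086] [ 0.4196 -0.174   0.0431] 0.38623496267156293
dock 0.54 [246.7, 237.5, 42.0, 56.8] [ 0.5067 -0.1765  0.0126] [ 0.5847 -0.113   0.1541] 0.5738559887131136
beaker 0.71 [345.3, 241.6, 27.4, 30.3] [0.6654 0.012  0.0094] [0.7227 0.071  0.0877] 0.6927688639942808
beaker 0.33 [337.2, 157.4, 18.8, 32.7] [0.4783 0.2066 0.0113] [0.5303 0.2563 0.0795] 0.5558840601600495
tube 0.69 [294.9, 169.4, 11.5, 31.3] [0.4222 0.0928 0.0116] [0.4534 0.1243 0.118 ] 0.4547668664423847
tube 0.59 [346.0, 239.5, 28.1, 30.4] [0.6654 0.012  0.0094] [0.7224 0.071  0.0878] 0.6923349976653312
tube 0.37 [243.2, 240.3, 44.1, 53.6] [ 0.5069 -0.1765  0.013 ] [ 0.5846 -0.113   0.1541] 0.5738976376542531
timer 0.73 [343.
[... 1869 characters left out ...]
1.7, 33.3, 31.6] [0.665  0.1203 0.0192] [0.75   0.2027 0.0293] 0.7256390899850698
tipbox 0.63 [371.1, 124.7, 30.7, 42.7] [ 0.6481 -0.0985  0.0149] [ 0.7533 -0.0238  0.0574] 0.700026425112909
rack [(0.73, array([418.3, 202.1]), array([ 0.5472, -0.1426,  0.075 ]))]
dock [(0.75, array([242.9, 304. ]), array([0.2791, 0.3067, 0.    ])), (0.61, array([431.6, 286. ]), array([ 0.3358, -0.1898,  0.    ])), (0.6, array([304.2, 198.2]), array([0.5645, 0.1528, 0.    ]))]
rack_high [(0.71, array([439.3, 198.8]), array([ 0.5456, -0.1798,  0.14  ]))]
rack_foot [(0.63, array([414.1, 205.1]), array([ 0.5511, -0.1466,  0.    ])), (0.31, array([440.7, 198.9]), array([ 0.5695, -0.2191,  0.    ]))]
dock_mouth []
```

View pics/crop0.png

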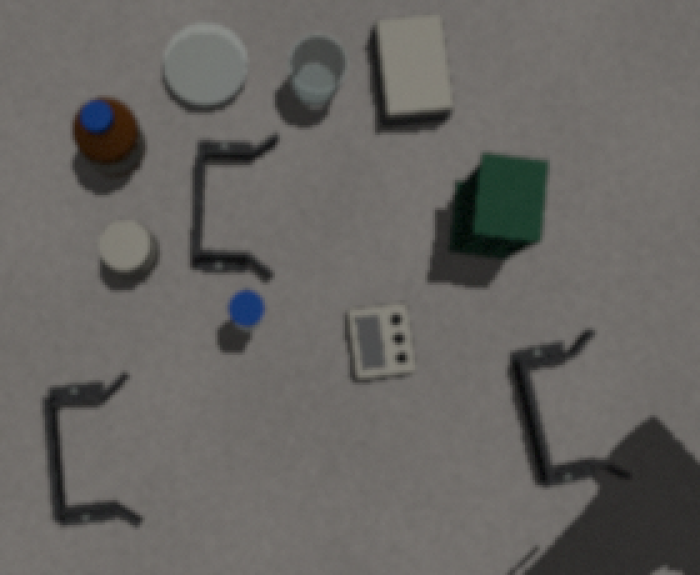

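The dock to use is A: its origin is about 0.57 m from the base, against 0.41 (B) and 0.38 (C). In the crop it's the U at (230,205), open to the right towards the green rack at (510,200). Next I'll fit both poses.

```bash
python3 - <<'E'
from h import *
np.set_printoptions(precision=4,suppress=True)
for n in ("scene","top"):
    W=cloud(n,np.load(f"d_{n}0.npy")).reshape(-1,3)
    def sel(x0,x1,y0,y1,z0,z1): return W[(W[:,0]>x0)&(W[:,0]<x1)&(W[:,1]>y0)&(W[:,1]<y1)&(W[:,2]>z0)&(W[:,2]<z1)]
    r=sel(.45,.63,-.22,-.05,.14,.165); rect=cv2.minAreaRect((r[:,:2]*1000).astype(np.float32)); print(n,"rack top",len(r),rect,r[:,2].mean(), r.mean(0))
    print(cv2.boxPoints(rect))
    # deck face
    s=sel(.46,.66,.05,.2,.036,.05); print("stop top",len(s)); rr=cv2.minAreaRect((s[:,:2]*1000).astype(np.float32)); print(rr); print(cv2.boxPoints(rr))
    s=sel(.46,.66,.05,.2,.012,.05); rr=cv2.minAreaRect((s[:,:2]*1000).astype(np.float32)); print("dock",rr); print(cv2.boxPoints(rr))
    s2=sel(.46,.66,.05,.2,.025,.035)
    for y in np.arange(.07,.18,.01):
        q=s2[(abs(s2[:,1]-y)<.005)]
        a=q[q[:,0]<.55];b=q[q[:,0]>.55]
        if len(a)>1 and len(b)>1: print(round(y,3),"lo",a[:,0].min(),a[:,0].max(),"hi",b[:,0].min(),b[:,0].max(),len(q))
E
```

```text
scene rack top 843 ((544.8078002929688, -140.8137969970703), (66.24913024902344, 81.53228759765625), 83.10224151611328) 0.1498535517714877 [ 0.5457 -0.1423  0.1499]
[[ 500.3586 -168.8027]
 [ 581.3007 -178.5945]
 [ 589.2571 -112.8249]
 [ 508.3149 -103.0331]]
stop top 119
((536.220947265625, 154.0072021484375), (151.91236877441406, 69.03372955322266), 29.0819034576416)
[[453.0637 147.2532]
 [486.6181  86.9228]
 [619.3782 160.7612]
 [585.8238 221.0916]]
dock ((556.7642822265625, 126.0572509765625), (89.2981185913086, 155.43148803710938), 88.26611328125)
[[477.7332  83.7801]
 [633.0935  79.0772]
 [635.7954 168.3344]
 [480.4351 173.0374]]
0.09 lo 0.47787046316311177 0.48709506344557874 hi 0.6208497355591224 0.6270726996312354 17
0.1 lo 0.4856773969923503 0.497490008000035 hi 0.6109928617358825 0.6195250385389613 21
0.11 lo 0.49054813404700315 0.5017038233108739 hi 0.6050290608771589 0.6135087013076869 17
0.12 lo 0.4962361633933915 0.5037524630794566 hi 0.6075758451697484 0.6117393230121366 15
0.13 lo 0.49674802031602866 0.5028011878387711 hi 0.6057610187396802 0.6139838018768013 19
0.14 l
[... 1104 characters left out ...]
473560535 0.4861667761852197 hi 0.618146221261217 0.629645775696741 25
0.1 lo 0.48610154099630715 0.4941798434262783 hi 0.6100668988636554 0.6207375255177685 20
0.11 lo 0.49108212450503474 0.5017659979597734 hi 0.6067557871732642 0.6124033155559928 21
0.12 lo 0.49644541374810436 0.5015299250277218 hi 0.6060485534705848 0.6121951603136468 19
0.13 lo 0.4984055990884535 0.5015205089079259 hi 0.6064505738181311 0.6118121284082396 18
0.14 lo 0.49802055051430233 0.5012552407440232 hi 0.606689743488346 0.6114449272074829 14
0.15 lo 0.4979991013095874 0.5009474526345715 hi 0.606836316343797 0.6120024799880167 15
0.16 lo 0.49790156560455606 0.521784764925385 hi 0.5578394383455327 0.612532941157091 23
```

```bash
python3 - <<'E'
from h import *
p,_=capture("scene"); cv2.imwrite("pics/crop1.png",cv2.resize(p[170:310,230:380],None,fx=4,fy=4,interpolation=3))
E
```

```text
(no output)
```

View pics/crop1.png

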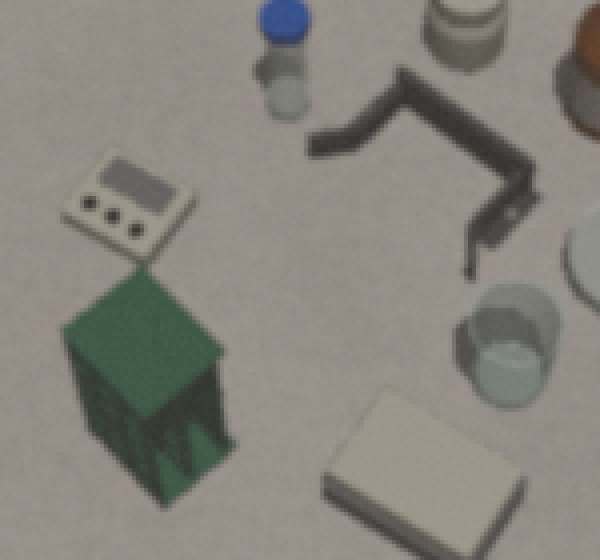

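Measured poses:
- **Dock A:** cheeks' inner faces at x ≈ 0.502 and 0.607, so the centreline is x ≈ 0.5545. The inner face of the stop is at y ≈ 0.158, facing about +y.
- **Rack:** centre (0.545, −0.141), top at z 0.150. It is turned about −6.5°, so its feet side faces (0.11, 0.99). That puts it 300 mm ahead of the stop, which matches the text.

I'll approach behind the deck side with the jaws half open, along the face.

```bash
python3 -m crank '21 22 -3 4.25 0.5;21 22 -3 4.25 0.5;21 22 -3 4.25 0.5;21 22 -3 4.25 0.5;21 22 -3 4.25 0.5;21 22 -3 4.25 0.5;21 22 -3 4.25 0.5;21 22 -3 4.25 0.5;21 22 -3 4.25 0.5;21 22 -3 4.25 0.5;21 22 -3 4.25 0.5;21 22 -3 4.25 0.5;21 22 -3 4.25 0.5;21 22 -3 4.25 0.5;0 0 0 0 0.5;0 0 0 0 0.5' 40
python3 - <<'E'
from h import *
from scipy.spatial.transform import Rotation as R
np.set_printoptions(precision=4,suppress=True)
d=0
p,d=capture("scene"); cv2.imwrite("pics/s2.png",p[100:340,60:460].repeat(2,0).repeat(2,1))
s=state(); q=s["orientation"]; M=R.from_quat(q[[1,2,3,0]]).as_matrix(); print(M, s["q"])
# stop line fit
W=cloud("top",np.load("d_top0.npy")).reshape(-1,3)
q=W[(W[:,0]>.51)&(W[:,0]<.60)&(W[:,1]>.14)&(W[:,1]<.19)&(W[:,2]>.02)&(W[:,2]<.037)]
print("stop inner face top cam",len(q),np.polyfit(q[:,0]-.5545,q[:,1],1),q[:,1].min())
t=W[(W[:,0]>.51)&(W[:,0]<.60)&(W[:,1]>.14)&(W[:,1]<.19)&(W[:,2]>.037)]
print("top",len(t),np.polyfit(t[:,0]-.5545,t[:,1],1),t[:,1].min(),t[:,1].max())
E
```

```text
time: 2.73
eef_pos: [0.537, -0.2396, 0.1885]
orientation: [-0.0, -0.666, 0.746, 0.001]
contact_force: [-0.7, -0.4, 0.4]
grip_width: 0.498
[[-0.1158 -0.9933 -0.0008]
 [-0.9933  0.1158 -0.0001]
 [ 0.0002  0.0007 -1.    ]] [-0.0805  0.0081 -0.0245  0.0002 -1.5389 -0.0355]
stop inner face top cam 17 [-0.0328  0.1607] 0.15989204987432865
top 102 [-0.0282  0.1643] 0.15982481801332288 0.16891066041603825
```

View pics/s2.png

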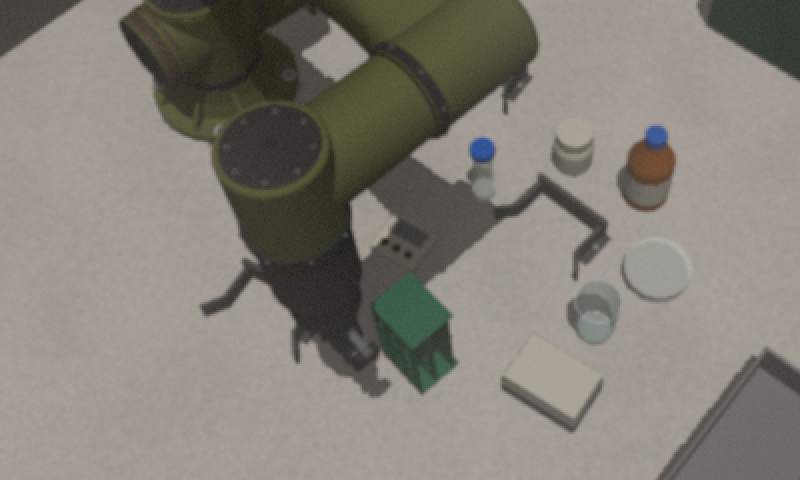

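The gripper is square behind the deck. Now down, then up to just short of contact.

```bash
python3 -m crank '0 0 -15 0 0.5;0 0 -15 0 0.5;0 0 -15 0 0.5;0 0 -13 0 0.5;1 10 0 0 0.5;1.5 10 0 0 0.5;1 10 0 0 0.5;1 10 0 0 0.5;0.5 5 0 0 0.5;0.5 5 0 0 0.5;0.5 5 0 0 0.5;0.5 5 0 0 0.5;0.5 5 0 0 0.5;0.5 4 0 0 0.5;0 0 0 0 0.5'
python3 - <<'E'
from h import *
p,d=capture("scene"); cv2.imwrite("pics/s3.png",cv2.resize(p[170:310,200:350],None,fx=4,fy=4,interpolation=3))
W=cloud("top",capture("top")[1]).reshape(-1,3)
r=W[(W[:,0]>.48)&(W[:,0]<.62)&(W[:,1]>-.2)&(W[:,1]<0)&(W[:,2]>.14)&(W[:,2]<.175)]
print(len(r),r.mean(0) if len(r) else "")
E
```

```text
time: 4.03
eef_pos: [0.544, -0.1713, 0.1313]
orientation: [0.0, -0.665, 0.747, 0.0]
contact_force: [-0.3, -1.3, 0.5]
grip_width: 0.497
536 [ 0.52879927 -0.12717205  0.15365456]
```

View pics/s3.png

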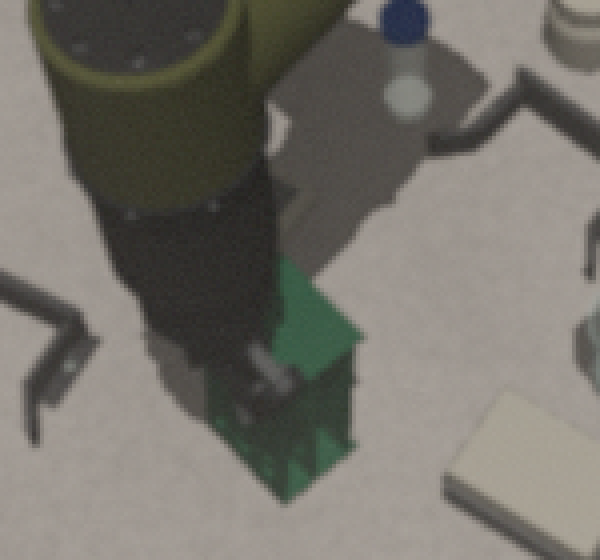

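The fingers are touching near the top of the deck and the rack has started to lean. I'll keep pushing gently.

```bash
python3 -m crank '0.5 5 0 0 0.5;0.5 5 0 0 0.5;0.5 5 0 0 0.5;0.5 5 0 0 0.5;0.5 5 0 0 0.5;0.5 4 0 0 0.5;0 0 0 0 0.5'
python3 - <<'E'
from h import *
p,d=capture("scene"); cv2.imwrite("pics/s4.png",cv2.resize(p[170:310,200:350],None,fx=4,fy=4,interpolation=3))
W=cloud("top",capture("top")[1]).reshape(-1,3)
r=W[(W[:,0]>.48)&(W[:,0]<.62)&(W[:,1]>-.2)&(W[:,1]<0.05)&(W[:,2]>.03)&(W[:,2]<.175)]
print(len(r),r.mean(0) if len(r) else "")
E
```

```text
time: 4.72
eef_pos: [0.547, -0.1419, 0.1311]
orientation: [0.0, -0.665, 0.747, 0.0]
contact_force: [0.2, -0.5, -0.3]
grip_width: 0.499
586 [ 0.52694059 -0.10128811  0.13988368]
```

View pics/s4.png

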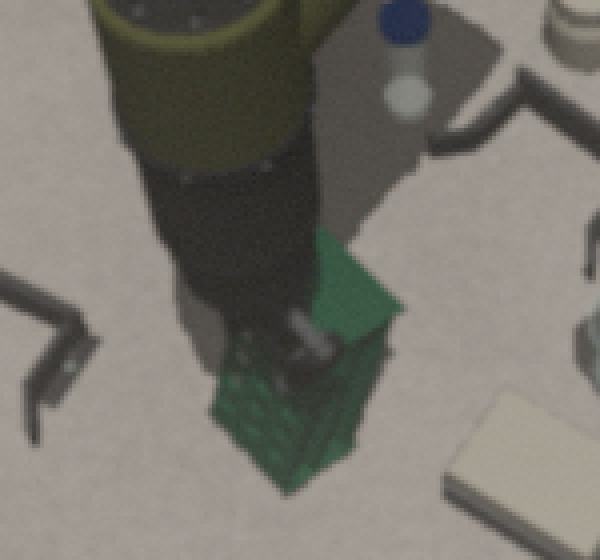

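The rack leans about 0.35 rad and is balanced against the fingers. A little further should send it over.

```bash
python3 -m crank '0.5 4 0 0 0.5;0.5 4 0 0 0.5;0.5 4 0 0 0.5;0.5 4 0 0 0.5;0 0 0 0 0.5;0 0 0 0 0.5;0 0 0 0 0.5;0 0 0 0 0.5'
python3 - <<'E'
from h import *
p,d=capture("scene"); cv2.imwrite("pics/s5.png",cv2.resize(p[170:310,200:350],None,fx=4,fy=4,interpolation=3))
E
```

```text
time: 5.48
eef_pos: [0.5489, -0.1269, 0.1313]
orientation: [-0.0, -0.665, 0.747, 0.0]
contact_force: [-0.8, 0.5, -0.7]
grip_width: 0.497
```

View pics/s5.png

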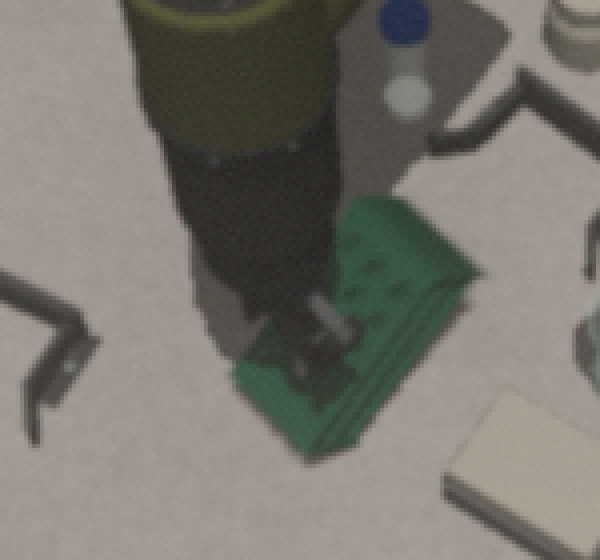

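```bash
python3 -m crank '-2 -20 0 0 0.5;-2 -20 0 0 0.5;-2 -20 0 0 0.5;-1 -20 0 0 0.5;0 0 0 0 0.5'
python3 - <<'E'
from h import *
np.set_printoptions(precision=1,suppress=True)
p,d=capture("scene"); cv2.imwrite("pics/s6.png",cv2.resize(p[150:310,200:380],None,fx=4,fy=4,interpolation=3)[:600])
for n in("scene","top"):
    W=cloud(n,capture(n)[1]).reshape(-1,3)
    r=W[(W[:,0]>.46)&(W[:,0]<.64)&(W[:,1]>-.16)&(W[:,1]<0.07)&(W[:,2]>.055)&(W[:,2]<.08)]
    rr=cv2.minAreaRect((r[:,:2]*1000).astype(np.float32)); print(len(r),np.percentile(r[:,2],[5,50,95])*1000,rr); print(cv2.boxPoints(rr))
E
```

```text
time: 5.95
eef_pos: [0.5413, -0.2095, 0.1312]
orientation: [-0.0, -0.664, 0.748, -0.0]
contact_force: [-0.7, 1.1, -0.2]
grip_width: 0.502
1279 [60.1 64.7 68.9] ((557.3834838867188, -33.138343811035156), (151.2082061767578, 80.17245483398438), 83.41604614257812)
[[ 508.9 -103.6]
 [ 588.5 -112.8]
 [ 605.9   37.4]
 [ 526.2   46.6]]
240 [61.7 65.8 69.4] ((555.6830444335938, 22.447431564331055), (39.64494705200195, 60.40937423706055), 85.03617095947266)
[[523.9   5.3]
 [584.1   0.1]
 [587.5  39.6]
 [527.3  44.8]]
```

View pics/s6.png

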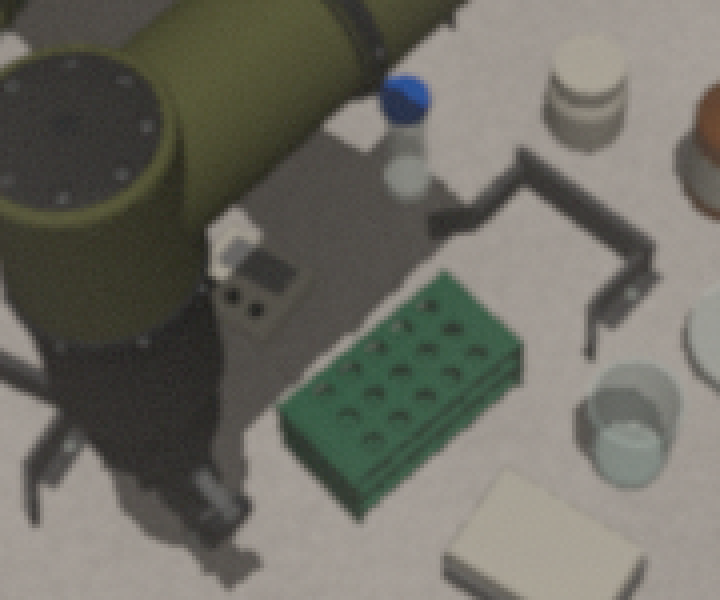

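The rack is on its feet with the holes up, centre (0.557, −0.033), yaw −6.6°. The leading end is at y≈0.045, in front of the mouth (≈0.08). I'll lower the fingers behind its rear face, with the jaw line turned to match the dock (about −1.7°).

```bash
python3 -m crank '2 10 -18 0.8 0.5;2 10 -18 0.8 0.5;2 10 -18 0.8 0.5;2 10 -18 0.8 0.5;2 10 -18 0.8 0.5;2 8 -18 0.8 0.5;0 0 0 0 0.5'
python3 -m crank '0 5 0 0 0.5;0 5 0 0 0.5;0 5 0 0 0.5;0 5 0 0 0.5;0 5 0 0 0.5;0 5 0 0 0.5;0 5 0 0 0.5;0 5 0 0 0.5;0 5 0 0 0.5;0 5 0 0 0.5;0 0 0 0 0.5'
cat >> h.py <<'E'
def rack(tag,y1=.2):
    p,d=capture("scene"); cv2.imwrite(f"pics/{tag}.png",cv2.resize(p[150:310,200:380],None,fx=4,fy=4,interpolation=3)[:600])
    hsv=cv2.cvtColor(p,cv2.COLOR_BGR2HSV); g=(hsv[...,0]>60)&(hsv[...,0]<95)&(hsv[...,1]>70)
    W=cloud("scene",d); r=W[g&(W[...,0]>.46)&(W[...,0]<.66)&(W[...,1]>-.16)&(W[...,1]<y1)&(W[...,2]>.059)&(W[...,2]<.08)]
    rr=cv2.minAreaRect((r[:,:2]*1000).astype(np.float32)); print(len(r),rr); print(np.round(cv2.boxPoints(rr),1).tolist())
E
python3 -c "
from h import *
rack('s7')"
```

```text
time: 6.68
eef_pos: [0.5518, -0.1465, 0.0191]
orientation: [-0.002, -0.696, 0.718, 0.003]
contact_force: [-1.0, -0.3, -0.6]
grip_width: 0.498
time: 7.6
eef_pos: [0.5545, -0.0982, 0.0242]
orientation: [0.001, -0.696, 0.718, -0.001]
contact_force: [0.7, -1.7, 5.2]
grip_width: 0.495
729 ((554.0731201171875, -2.0505142211914062), (129.87245178222656, 77.06005859375), 85.69132995605469)
[[510.79998779296875, -63.900001525878906], [587.5999755859375, -69.69999694824219], [597.4000244140625, 59.79999923706055], [520.5, 65.5999984741211]]
```

View pics/s7.png

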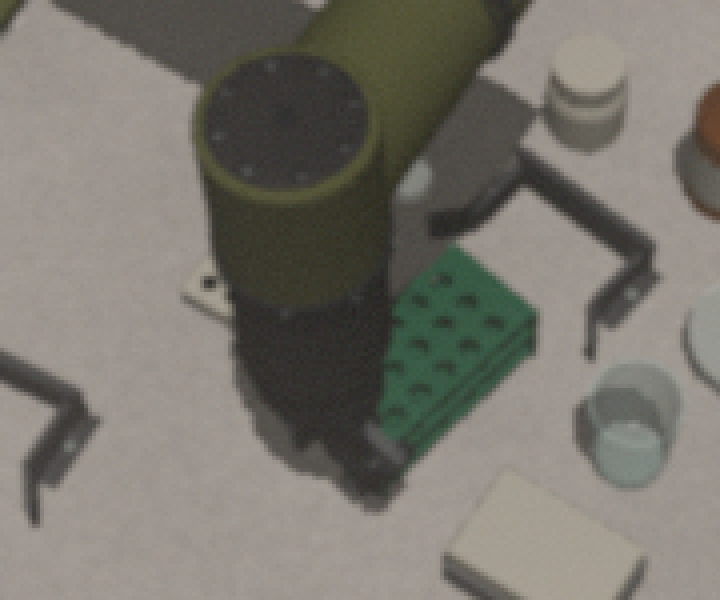

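Contact made and the rack is turning straight (−4.3° now). Continuing in stages.

```bash
python3 -m crank '0 5 0 0 0.5;0 5 0 0 0.5;0 5 0 0 0.5;0 5 0 0 0.5;0 5 0 0 0.5;0 5 0 0 0.5;0 5 0 0 0.5;0 0 0 0 0.5'
python3 -c "
from h import *
rack('s8')"
```

```text
time: 8.32
eef_pos: [0.5542, -0.0638, 0.0241]
orientation: [-0.0, -0.696, 0.718, -0.0]
contact_force: [-0.9, -1.1, 6.2]
grip_width: 0.5
684 ((551.3541259765625, 34.055458068847656), (129.5308074951172, 78.0468978881836), 87.79843139648438)
[[509.8999938964844, -29.200000762939453], [587.9000244140625, -32.20000076293945], [592.7999877929688, 97.30000305175781], [514.7999877929688, 100.30000305175781]]
```

View pics/s8.png

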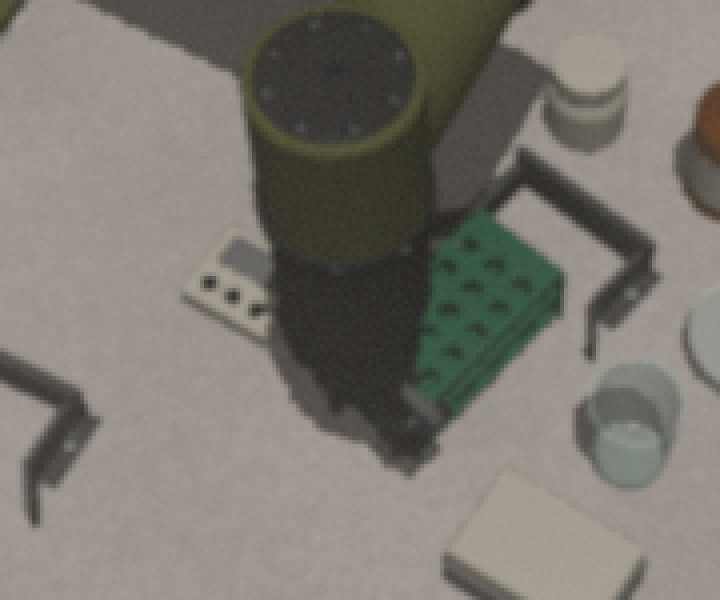

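Yaw is −2.2°, the nose is inside the flare and centred (x≈0.554). About 63 mm to go. There's a steady +6 N vertical reading, so I'll raise the fingers slightly while pushing.

```bash
python3 -m crank '0 2 2 0 0.5;0 2 2 0 0.5;0 5 0 0 0.5;0 5 0 0 0.5;0 5 0 0 0.5;0 5 0 0 0.5;0 5 0 0 0.5;0 5 0 0 0.5;0 5 0 0 0.5;0 5 0 0 0.5;0 5 0 0 0.5;0 4 0 0 0.5;0 0 0 0 0.5'
python3 -c "
from h import *
rack('s9')"
```

```text
time: 9.45
eef_pos: [0.5541, -0.0098, 0.0274]
orientation: [0.0, -0.696, 0.718, 0.0]
contact_force: [0.9, 0.2, 0.1]
grip_width: 0.5
630 ((551.689697265625, 89.27192687988281), (126.80661010742188, 78.00736236572266), 89.0129165649414)
[[511.6000061035156, 26.5], [589.5999755859375, 25.200000762939453], [591.7999877929688, 152.0], [513.7999877929688, 153.3000030517578]]
```

View pics/s9.png

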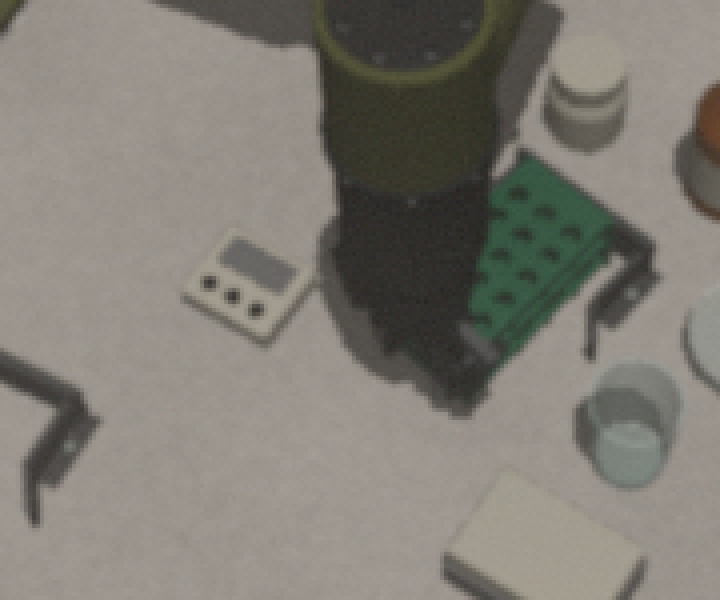

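Raising them cleared the vertical force, so the tips had been brushing the bench. About 8–10 mm remain, so I'll creep in and watch the force.

```bash
python3 -m crank '0 2 0 0 0.5;0 2 0 0 0.5;0 2 0 0 0.5;0 1 0 0 0.5;0 0 0 0 0.5'
python3 -m crank '0 1 0 0 0.5;0 1 0 0 0.5;0 0 0 0 0.5'
python3 -m crank '0 1 0 0 0.5;0 1 0 0 0.5;0 0 0 0 0.5'
```

```text
time: 9.92
eef_pos: [0.554, -0.0039, 0.0276]
orientation: [0.0, -0.695, 0.719, -0.0]
contact_force: [0.3, -1.9, 1.1]
grip_width: 0.504
time: 10.17
eef_pos: [0.554, -0.002, 0.0276]
orientation: [0.0, -0.695, 0.719, -0.0]
contact_force: [0.3, -2.8, 2.7]
grip_width: 0.497
time: 10.42
eef_pos: [0.554, -0.0006, 0.0276]
orientation: [-0.0, -0.695, 0.719, -0.001]
contact_force: [0.7, -7.1, 2.2]
grip_width: 0.497
```

```bash
python3 -m crank '0 1 0 0 0.5;0 0 0 0 0.5;0 0 0 0 0.5'
python3 -m crank '0 1 0 0 0.5;0 0 0 0 0.5;0 0 0 0 0.5'
python3 -c "
from h import *
rack('s10')"
```

```text
time: 10.67
eef_pos: [0.554, -0.0006, 0.0276]
orientation: [-0.001, -0.695, 0.719, -0.001]
contact_force: [0.9, -10.9, 1.8]
grip_width: 0.5
time: 10.92
eef_pos: [0.554, -0.0006, 0.0277]
orientation: [-0.002, -0.695, 0.719, -0.002]
contact_force: [2.1, -14.3, 1.9]
grip_width: 0.501
590 ((553.4495239257812, 99.06721496582031), (75.66311645507812, 121.07374572753906), 0.7456200122833252)
[[514.7999877929688, 159.10000610351562], [516.4000244140625, 38.0], [592.0999755859375, 39.0], [590.5, 160.10000610351562]]
```

Solid stop at y=−0.0006, with the force rising to 14 N and no further motion. I'll back off and inspect.

```bash
python3 -m crank '0 -5 0 0 0.5;0 -20 0 0 0.5;0 -30 0 0 0.5;0 -35 0 0 0.5;0 -35 0 0 0.5;0 -35 10 0 0.5;-5 -35 20 0 0.5;-20 -35 20 0 0.5;-20 -35 20 0 0.5;-20 -30 20 0 0.5;0 0 0 0 0.5;0 0 0 0 0.5'
python3 - <<'E'
from h import *
rack('s11')
p,d=capture("top"); cv2.imwrite("pics/t11.png",cv2.resize(p[110:290,230:450],None,fx=3.3,fy=3.3,interpolation=3))
W=cloud("top",d); W0=cloud("top",np.load("d_top0.npy"))
hsv=cv2.cvtColor(p,cv2.COLOR_BGR2HSV); g=(hsv[...,0]>60)&(hsv[...,0]<95)&(hsv[...,1]>70)
r=W[(W[...,0]>.46)&(W[...,0]<.66)&(W[...,1]>-.1)&(W[...,1]<.2)&(W[...,2]>.058)&(W[...,2]<.08)]
rr=cv2.minAreaRect((r[:,:2]*1000).astype(np.float32)); print("top",len(r),rr,np.median(r[:,2])); print(cv2.boxPoints(rr))
for x in np.arange(.50,.61,.012):
  for nm,V in(("t",W),):
    q=V[(abs(V[...,0]-x)<.006)&(V[...,1]>-.1)&(V[...,1]<.2)]
    s=q[(q[:,2]>.033)&(q[:,2]<.046)&(q[:,1]>.14)]; k=q[(q[:,2]>.058)&(q[:,2]<.075)]
    print(round(x,3),"stop y",s[:,1].min()if len(s) else 0,s[:,1].max()if len(s) else 0,"rack",(k[:,1].min(),k[:,1].max()) if len(k) else 0)
E
```

```text
time: 11.97
eef_pos: [0.4919, -0.2885, 0.1154]
orientation: [0.001, -0.695, 0.719, -0.001]
contact_force: [-0.1, -0.1, -0.6]
grip_width: 0.502
904 ((551.0728149414062, 85.36280822753906), (149.72189331054688, 74.97296142578125), 87.97525787353516)
[[511.0, 11.899999618530273], [585.9000244140625, 9.199999809265137], [591.2000122070312, 158.89999389648438], [516.2999877929688, 161.5]]
top 1379 ((562.9609375, 44.66053009033203), (120.31336975097656, 247.55157470703125), 17.675365447998047) 0.0660975010718481
[[468.0629  144.32814]
 [543.22534 -91.53705]
 [657.859   -55.00708]
 [582.69653 180.85811]]
0.5 stop y 0.14731288197894546 0.168115184296493 rack 0
0.512 stop y 0.142246538109916 0.1684655560792539 rack (np.float64(0.012657160391894408), np.float64(0.15930332010137993))
0.524 stop y 0.1633331981958496 0.16904187781228688 rack (np.float64(0.012771060289627703), np.float64(0.15952734789952813))
0.536 stop y 0.16371585661138355 0.16642933094120532 rack (np.float64(0.010676963620343921), np.float64(0.1599111107485873))
0.548 stop y 0.16401473417512324 0.16682698338324792 rack (np.float64(0.010349578369734465), np.float64(0.1602989521907379))
0.56 stop y 0.1617125894293486 0.16737345617597343 rack (np.float64(0.010596034110123404), np.float64(0.15816849988734827))
0.572 stop y 0.1620154252128 0.16773321090273266 rack (np.float64(0.010485920311521818), np.float64(0.15851623379936866))
0.584 stop y 0.16232176699697626 0.16801015405151418 rack (np.float64(0.010505592649067974), np.float64(0.15865069698625486))
0.596 stop y 0.1601780167659893 0.16555082910355579 rack (np.float64(0.14821101305443088), np.float64(0.1560225319277166))
0.608 stop y 0.16037930595469255 0.16598030288727972 rack 0
```

View pics/s11.png

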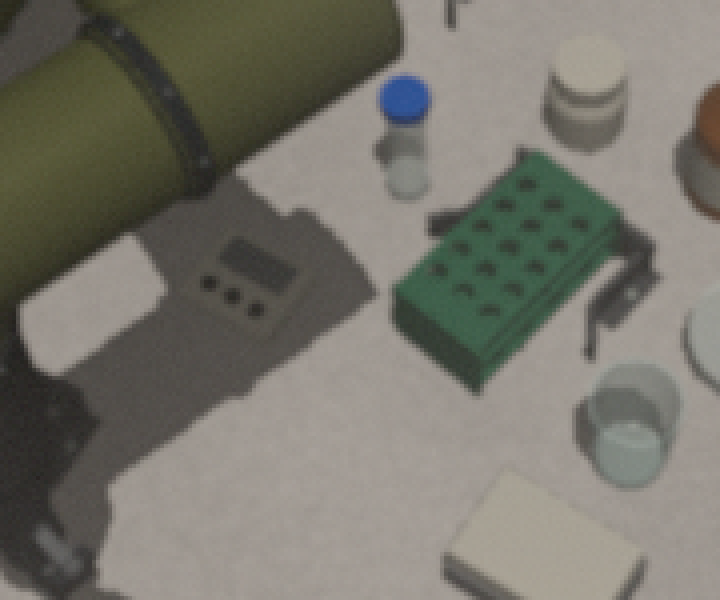

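View pics/t11.png

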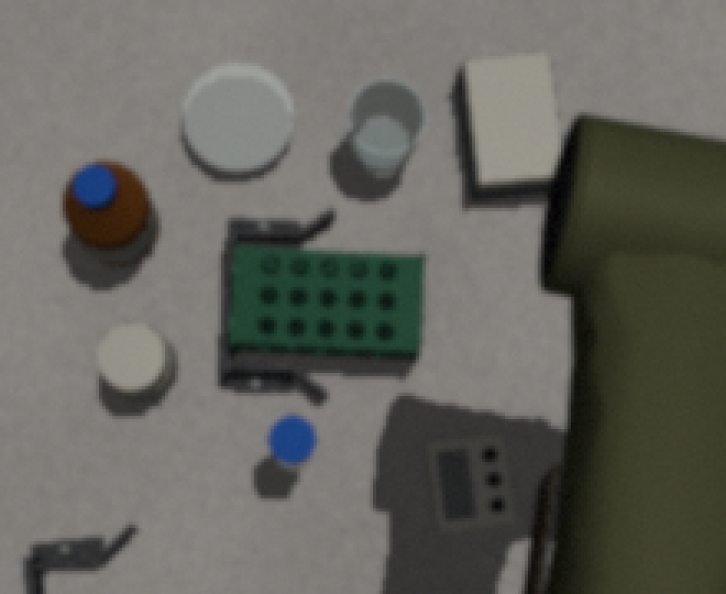

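The rack sits flush on the stop: its front edge and the stop run parallel, and the rear edge is at y≈0.010. One check of the bystanders, then I'll hand in.

```bash
python3 - <<'E'
from h import *
a=cv2.imread("pics/scene0.png").astype(int);b,_=capture("scene")
d=np.abs(a-b).max(2)
for n,(x,y,w,h) in dict(tube=(292,166,18,36),jar=(334,155,26,34),bottle=(370,160,30,46),dish=(370,216,38,36),beaker=(342,240,31,33),tipbox=(307,265,56,50),otherB=(270,112,58,45)).items(): print(n,np.median(d[y:y+h,x:x+w]),np.percentile(d[y:y+h,x:x+w],97))
for t in ("timer",): print([(round(o["p"],2),o["box"]) for o in look_for("scene",t)])
finish_job()
E
```

```text
tube 8.0 32.0
jar 10.0 13.0
bottle 9.0 13.0
dish 11.0 13.0
beaker 10.0 13.0
tipbox 11.0 13.0
otherB 10.0 81.0
[(0.76, [244.4, 206.1, 35.3, 32.0]), (0.64, [307.4, 203.3, 56.0, 27.1])]
the job is handed in; nothing more can be done
```

The rack is lying on its feet, tube holes up, in the farthest dock and against the end stop. I handed the job in at about 12 s of the 48 s allowed, with the gripper well clear.

**How it went:** I tipped the rack by pushing near the top of its deck with two half-open fingers. It fell in front of the dock, turned about −6.6°. I then pushed its rear face along the bench into the dock, which straightened it on the way.

**Last checks on the rack:**
- **On the stop:** the push came to a dead stop, with the force rising to 14 N and no further motion.
- **Position:** the rack's centre is at about (0.551, 0.085), and its length reads 150 mm, from y≈0.010 to y≈0.160.
- **Squareness:** its yaw is about −2°, and the stop's is about −1.7°, so they agree within what the cameras can resolve.

**Bystanders:**
- **No change:** the jar, bottle, dish, beaker and tip box show no change between the first and last pictures.
- **Less certain:** part of the tube's area changed, with the rack now beside it, but the tube still stands in its place.
- **Timer:** it is in the arm's shadow, so I checked it only by detection. That put it within about 2 pixels of the start.

**Off plan:** the fingertips brushed the bench at about 6 N during part of the push. I raised them 4 mm, after which the vertical force dropped to near zero (at most about 3 N while seating the rack).

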